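# Twist the bayonet cap tight on the filter pot

## Task

Close the filter pot: take the cap by its bar handle, set it in the pot's ring so that its lugs drop through the notches, then turn it clockwise until its ramps draw it fully home and tight, and let go. Do it by feel without forcing the cap, and leave the other things on the worktop where they lie.

Things in the scene. Friction and masses are not known exactly. Their poses are not given: they have to be found in the camera images.
- pot: Round aluminium filter pot fixed to the worktop, 86 mm across, foot disc 112 mm across, ring top 80 mm up. Origin: centre of its underside; z up. A hose stub points along its +x (76 mm from the axis, 30 mm up). Inside, 20 mm below the ring's top, a flat sprung plate pushes the cap up (gives from 3 N, then 1.5 N/mm). The pot cannot move.
- pot_top (a point): Centre of the mouth at the ring's top; axes as the pot's. Steel locking ring: bore 56 mm, three level lips out to radius 42 mm, three notches 120 degrees apart, each some 40 degrees wide. The ring is clamped on the pot at any angle: a notch centre lies within 0.5 rad either side of the pot's +x. That angle is not reported: feel for it or look from above.
- lug_track (a point): Pot axis, 12 mm below the ring's top; axes as the pot's. From the notch each lug runs clockwise (seen from above) under a lip with 1 mm play; a ramp then draws the cap 5 mm down against the plate (10 N, up to some 0.5 N m). The last 0.2 rad are level and end at a hard stop, 0.9 to 1.2 rad clockwise of the place where the lugs dropped in.
- cap_handle (a point): Middle of the grey bar handle on the loose cap's axis. Bar: 64 mm along the cap's x, 16 mm thick in y, reaching 19 mm above and below this point; at its foot a flange 84 mm across. The cap (140 to 240 g) starts standing upright, this point 51 mm up. Over the worktop it is 121 mm up when the lugs rest on the lips, 111 mm dropped in, 106 mm fully home.
- cap_lugs (a point): On the cap's axis, level with the bottoms of its three lugs, 41 mm below the handle's middle. Lugs: 13 mm wide, 5 mm thick, out to radius 34 mm, at the cap's own +x and 120 degrees either side. Above them a plug 52 mm across; below them a tapered nose 10 mm high (52 to 42 mm across) that centres the cap in the ring's bore.
- cap: The same loose cap; origin at the centre of its underside, z up, x along the bar handle. It counts as forced when its contacts with the pot add up to 70 N (the seated cap's own spring load makes some 25 N of that): keep the press under 15 N and the turning moment under 1 N m.
- adapter: Black plug-in power adapter 46x96x30 mm lying near the front edge; origin at the centre of its underside. Bystander.
- open_handset: Opened handset 104x47x8 mm lying at the front right; origin at the centre of its underside. Bystander.
- marker: Marker pen 133 mm long, 15 mm high, lying between the robot and the pot; origin at the centre of its underside. Bystander.
Things that resemble listed ones, but are neither listed nor needed, are in the scene too. Of the things like the cap, leave any that is purple; of the rest the larger one is meant.

How it is judged (in metres and radians):
At the end, for the whole second after the job is handed in: The cap sits upright in the pot (axis within 5 mm of the pot's, tilt under 0.06 rad), drawn down to within 1.5 mm of fully home (handle middle at most 107.5 mm above the pot's underside), released (z of cap_handle in the frame of pot between 0.1 and 0.1075 m and horizontal distance between cap_handle and pot_top below 0.005 m and angle between cap_handle's own z axis and vertical below 0.06 rad); the robot touches nothing.
It fails at once if the cap is forced: over 70 N between cap and pot, added up over all their contacts (contact force between cap and pot above 70 N).
It fails at once if a bystander is pushed more than 30 mm (distance of any of adapter, open_handset, marker from where it was at the start of the episode above 0.03 m).
It also fails if it takes over 67 s, if anything falls off the work surface, if the arm or the gripper's body presses on something with over 40 N, if the wrist force passes 120 N, or if a joint passes its speed limit or range.

## Robot

A 6-joint arm with a two-finger parallel gripper is mounted at the origin on a cart in front of the work surface, level with it; the furniture and walls round the work are solid. World frame = base frame: x ahead of the robot, y to its left, z up, the work surface at z = 0. Lengths are in mm, angles in rad, forces in N, time in s.
With the tool pointing down it reaches from about 325 to 875 mm from the base axis. Payload 4.4 kg.
Tool frame: the origin (TCP) lies midway between the tips of the shut fingers; the grasp point (between the pads) lies 19 mm behind it; x points along the fingers, y is the direction in which the jaws open and shut, and the axes are right-handed (so a half turn about x gives the same grasp; the last joint's range is limited). The gripper opens to 85 mm and grips with 20 to 120 N. Pads are 22 mm wide; open, the fingers measure 114 mm over their backs; the gripper's body (76 mm by 85 mm) begins 54 mm behind the grasp point. The pads swing forward as they close: fully open they stand 13 mm farther back than shut.
Start: joints at [-1.468, 0.207, 1.542, -0, 1.393, -0.15], TCP at [144.361, -556.585, 194.682] pointing down, gripper open.
Joint ranges: [-2.73, 2.73], [-0.86, 2.22], [0.23, 2.46], [-1.11, 4.25], [0.08, 2.63], [-2.82, 2.82]. Speed limits (rad/s): [2.79, 2.79, 3.14, 3.14, 3.14, 3.14].

## Interface

Orientations are given as [roll, pitch, yaw] about the fixed x, y, z axes, in that order (R = Rz(yaw) Ry(pitch) Rx(roll)).
In Python, from plant import r, snapshot gives the robot as it stands.
- The arm moves only by the shell command python3 -m jog 'ROWS' [OPENING] [FORCE]. ROWS is JSON, a list of rows, each a list of 2 entries, a list of its own where there are three numbers: the shift along the world's x, y, z in cm, then the turn about the world's z in rad. A call has 1 to 5 rows; each row shifts and turns the pose as measured when the row begins; what a row does not reach is not made up. A row lasts 1/10 s, in which the tool goes at most 50 mm and 8.59 degrees, less where a joint would pass 70% of its speed; a pose out of reach is approached as far as the arm can. A call is refused whole if a number of a shift passes 5 or a number of a turn 0.15, either way. A call with a gripper value outside its range is refused whole. OPENING is the finger opening in cm, from 0 to 8.54, set as the call begins (- or left out, the last holds). The fingers move at their own pace and stop on an object; FORCE is the grip in N (left out, the last holds). Time passes only in rows, so rows that do not move let the fingers close. It gives the time, the measured TCP pose, the force and the opening at its end, in the units of the state.
- r.get_obs(): the state, without advancing time (a new reading comes with each control period).
- snapshot(name): name is "scene" or "top" or "wrist"; returns a dict with "color" (480x640x3 uint8, red, green, blue), "mtx" (3x3 intrinsics, pixels), "pose" (4x4, takes a point from camera to world coordinates). Camera axes: x right, y down, z forward; pixel columns grow to the right and rows downward; lengths in mm; the calibration is good to about 2 mm. A picture is of the moment at which its call begins. There is no depth.
- r.finish_job(): hands the job in, once; it reports no verdict.
The state is a dict: "clock": time; "qpos": joint angles; "qvel": joint speeds; "tau": joint torques, N m; "position": TCP position; "orientation": TCP orientation; "contact_force": force on the tool from outside, world axes, zero at the start; "moment": the same for the moment, N m; "gripper_width": opening from 0.0 (shut) to 1.0 (fully open).
Only numpy, scipy, OpenCV 4.12 (cv2) and the standard library are available. Lean on these libraries where they do the work, as an engineer would, in place of code of your own. Each camera call takes 0.05 s, during which the arm holds its last target.

## Working session

There is one attempt and no reset: what is moved stays moved. The work goes in short steps, Python scripts to look and compute and a shell command to move; the robot and the scene stay as the last step left them, time stands still between calls to the robot, and variables do not carry over. Pictures are saved under pics/ and viewed, and the job is handed in when it is done.

```bash
ls; mkdir -p pics; python3 - <<'E'
from plant import r, snapshot
import cv2
for n in ("scene","top","wrist"):
    s=snapshot(n); cv2.imwrite(f"pics/{n}0.png",s["color"][:,:,::-1]); print(n,s["mtx"].tolist(),s["pose"].round(3).tolist())
print(r.get_obs())
E
```

```text
pics
scene [[468.9539947536016, 0.0, 315.720087923698], [0.0, 468.9539947536016, 235.39623196166008], [0.0, 0.0, 1.0]] [[-0.83, -0.424, 0.363, 158.289], [-0.558, 0.615, -0.557, 330.463], [0.013, -0.665, -0.747, 704.328], [0.0, 0.0, 0.0, 1.0]]
top [[603.0341091341907, 0.0, 317.2219373182467], [0.0, 603.0341091341907, 241.45117009251226], [0.0, 0.0, 1.0]] [[0.025, -0.991, 0.134, 337.93], [-0.999, -0.03, -0.034, -126.15], [0.038, -0.133, -0.99, 905.054], [0.0, 0.0, 0.0, 1.0]]
wrist [[379.81031787504975, 0.0, 320.1667261033946], [0.0, 379.81031787504975, 236.08440136666852], [0.0, 0.0, 1.0]] [[0.251, -0.921, -0.297, 220.635], [-0.968, -0.239, -0.075, -536.065], [-0.002, 0.306, -0.952, 372.934], [0.0, 0.0, 0.0, 1.0]]
{'clock': 0.15, 'qpos': array([-1.46747102e+00,  2.07281641e-01,  1.54264276e+00,  1.37706410e-05,
        1.39352507e+00, -1.50466540e-01]), 'qvel': array([ 0.00062601, -0.00258073, -0.00554663, -0.00077497,  0.00166545,
        0.00024729]), 'tau': array([ 2.86080713e-04, -3.83509755e+01, -2.92035073e+01, -2.65974213e-04,
        6.56022137e-03,  5.00925842e-05]), 'position': array([ 144.31134011, -555.9049873 ,  193.75195537]), 'orientation': array([-1.72856034,  1.56893946,  1.66682172]), 'contact_force': array([-0.46244421,  0.05703341, -0.69891808]), 'moment': array([ 0.01044756, -0.01151872,  0.02395463]), 'gripper_width': 1.0002136812497375}
```

View pics/scene0.png

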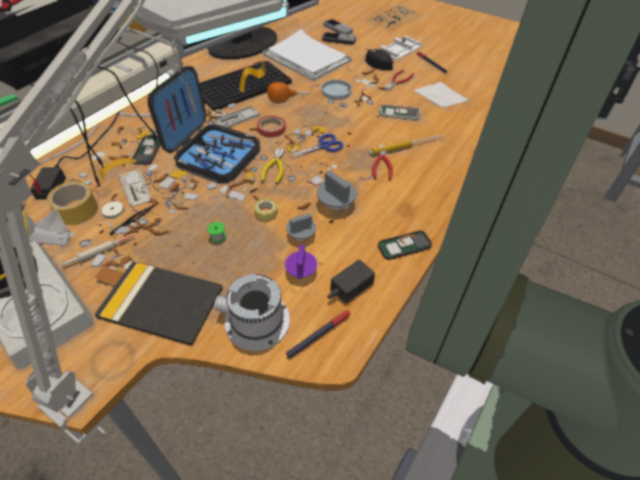

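View pics/top0.png

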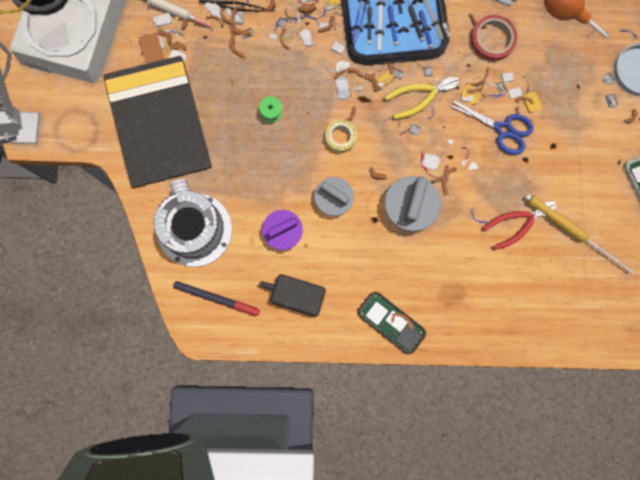

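View pics/wrist0.png

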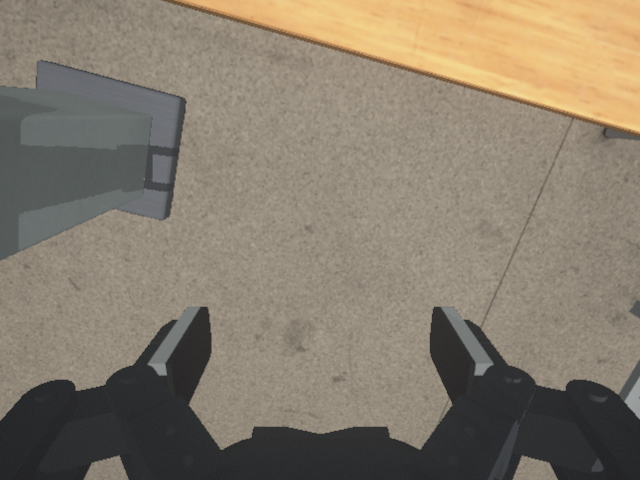

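The top view shows the large grey cap at about (412,205), the small grey one at (333,197), the purple one at (282,230), and the pot at (190,225) with its hose stub toward (180,187). I'll zoom in and measure.

```bash
cat > h.py <<'E'
import numpy as np, cv2
from plant import r, snapshot
def ray(s,u,v,z):
    K,P=s["mtx"],s["pose"]; d=P[:3,:3]@np.linalg.solve(K,[u,v,1.]); o=P[:3,3]
    return o+d*(z-o[2])/d[2]
def proj(s,p):
    P=s["pose"]; c=P[:3,:3].T@(np.asarray(p,float)-P[:3,3]); q=s["mtx"]@c; return q[:2]/q[2]
E
python3 - <<'E'
from h import *
s=snapshot("top"); im=s["color"][:,:,::-1]
a=cv2.resize(im[160:290,130:260],(520,520),interpolation=cv2.INTER_CUBIC)
b=cv2.resize(im[165:245,370:450],(280,280),interpolation=cv2.INTER_CUBIC)
o=np.zeros((520,800,3),np.uint8);o[:,:520]=a;o[:280,520:]=b
cv2.imwrite("pics/z1.png",o)
for p,z in (((190,225),80),((416,199),70),((412,207),32)): print(p,z,ray(s,*p,z).round(1))
E
```

```text
(190, 225) 80 [466.8  21.2  80. ]
(416, 199) 70 [ 515.6 -293.5   70. ]
(412, 207) 32 [ 511.4 -295.2   32. ]
```

View pics/z1.png

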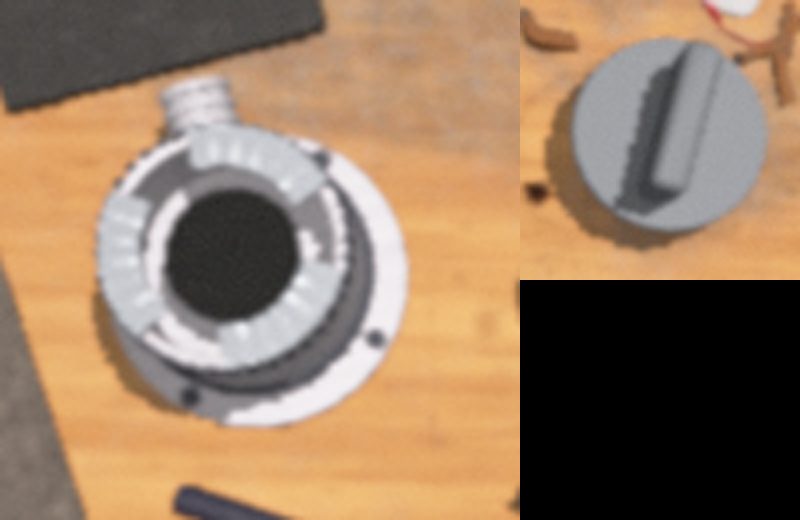

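```bash
python3 - <<'E'
from h import *
s=snapshot("top"); im=s["color"]
# foot disc white: outer; lips bluish: b>r
sub=im[160:290,130:260].astype(int)
R,G,B=sub[...,0],sub[...,1],sub[...,2]
m=((B-R>=6)&(B>140)).astype(np.uint8)
m=cv2.morphologyEx(m,cv2.MORPH_OPEN,np.ones((2,2)))
n,l,st,c=cv2.connectedComponentsWithStats(m)
for i in range(1,n):
    if st[i,4]>20: print(st[i],c[i]+[130,160])
vv,uu=np.nonzero(m)
P=np.array([ray(s,u+130,v+160,80)[:2] for u,v in zip(uu,vv)])
ok=np.hypot(*(P-[466,22]).T)<55
P=P[ok]
# outer hull circle fit
h=cv2.convexHull(P.astype(np.float32))
print(cv2.minEnclosingCircle(P.astype(np.float32)))
np.save("P.npy",P)
cv2.imwrite("pics/m1.png",cv2.resize(m*255,None,fx=4,fy=4,interpolation=0))
print("stub end",ray(s,130+198/4,160+88/4,38), ray(s,130+198/4,160+105/4,40))
# cap: bar top quad corners, flange
for u,v in ((690,45),(720,45),(658,185),(683,190)): print(ray(s,370+(u-520)/3.5,165+v/3.5,70).round(1))
E
```

```text
[ 49  32  34  19 291] [194.97594502 199.82474227]
[ 27  50  14  34 281] [162.20996441 226.55516014]
[ 57  67  29  26 299] [201.41137124 240.77257525]
((470.8865661621094, 26.64412498474121), 42.52466583251953)
stub end [536.3672673   47.26677888  38.        ] [529.60157999  46.51995995  40.        ]
[ 546.5 -297.1   70. ]
[ 546.9 -309.5   70. ]
[ 488.1 -284.3   70. ]
[ 486.4 -294.4   70. ]
```

View pics/m1.png

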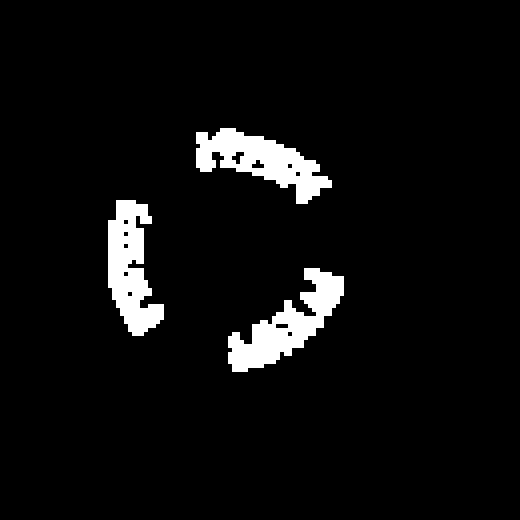

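```bash
python3 - <<'E'
from h import *
s=snapshot("top"); im=s["color"]
P=np.load("P.npy"); c=np.array([470.9,26.6])
d=P-c; a=np.unwrap(np.sort(np.arctan2(d[:,1],d[:,0])))
g=np.diff(np.append(a,a[0]+2*np.pi)); i=np.argsort(g)[-3:]
for k in sorted(i): print("notch ctr",round(a[k]+g[k]/2,3),"width",g[k].round(3))
hsv=cv2.cvtColor(im,cv2.COLOR_RGB2HSV)
m=((hsv[...,1]<60)&(hsv[...,2]>95)&(hsv[...,2]<190)).astype(np.uint8); w=np.zeros_like(m); w[165:245,375:445]=1; m&=w
m=cv2.morphologyEx(m,cv2.MORPH_OPEN,np.ones((3,3)))
cs,_=cv2.findContours(m,0,1); k=max(cs,key=cv2.contourArea)
Q=np.array([ray(s,*p[0],32)[:2] for p in k],np.float32)
print("flange",cv2.minEnclosingCircle(Q), cv2.fitEllipse(Q))
E
```

```text
notch ctr -1.37 width 0.781
notch ctr 0.739 width 0.725
notch ctr 2.828 width 0.788
flange ((517.7572021484375, -295.9237365722656), 42.70394515991211) ((517.5654907226562, -295.51763916015625), (81.92681884765625, 83.4397964477539), 35.7921028137207)
```

```bash
python3 - <<'E'
from h import *
from scipy.spatial.transform import Rotation as Ro
s=snapshot("scene"); im=s["color"][:,:,::-1]
cv2.imwrite("pics/z2.png",cv2.resize(im[165:225,305:365],(600,600),interpolation=cv2.INTER_CUBIC))
for b in (-.23,2.91):
  for k in (0,2.094,-2.094):
    a=b+k; print(b,round(a,2),((proj(s,[517.6+34*np.cos(a),-296+34*np.sin(a),12.5])-[305,165])*10).round())
o=r.get_obs(); R=Ro.from_euler('xyz',o["orientation"]).as_matrix(); print(R.round(3), np.arctan2(R[1,1],R[0,1]))
print(o["position"])
E
```

```text
-0.23 -0.23 [197. 257.]
-0.23 1.86 [264. 447.]
-0.23 -2.32 [461. 315.]
2.91 2.91 [421. 422.]
2.91 5.0 [349. 235.]
2.91 0.82 [152. 362.]
[[-0.     0.251 -0.968]
 [ 0.    -0.968 -0.251]
 [-1.    -0.    -0.   ]] -1.3170377808091838
[ 144.31777749 -556.42209978  194.41478299]
```

View pics/z2.png

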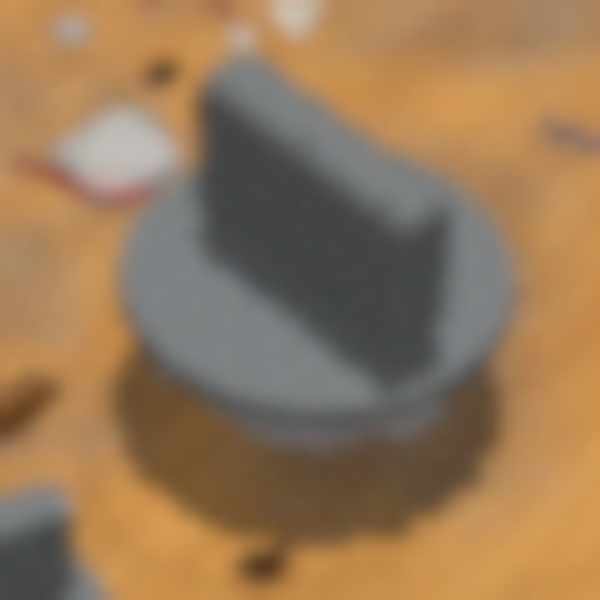

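```bash
J="python3 -m jog"; 
python3 -m jog '[[[2.1,1.5,0],0.15],[[2.1,1.5,0],0.15],[[2.1,1.5,0],0.15],[[2.1,1.5,0],0.15],[[2.1,1.5,0],0.15]]' 8.54 80
python3 -m jog '[[[2.1,1.5,0],0.15],[[2.1,1.5,0],0.15],[[2.1,1.5,0],0.15],[[2.1,1.5,0],0.15],[[2.1,1.5,0],0.15]]'
python3 -m jog '[[[2.1,1.5,0],0.15],[[2.1,1.5,0],0.15],[[2.1,1.5,0],0.15],[[2.1,1.5,0],0.15],[[2.1,1.5,0],0.15]]'
cat >> h.py <<'E'
from scipy.spatial.transform import Rotation as Ro
def st():
    o=r.get_obs(); R=Ro.from_euler('xyz',o["orientation"]).as_matrix()
    print("t",round(o["clock"],2),"p",o["position"].round(1),"y",round(np.arctan2(R[1,1],R[0,1]),3),"tilt",R[:2,0].round(3),"F",o["contact_force"].round(1),"M",o["moment"].round(2),"w",round(o["gripper_width"],3),"q6",o["qpos"][5].round(2)); return o
E
python3 -c "from h import *; st()"
```

```text
clock: 0.85
position: [249.4, -481.1, 194.2]
orientation: [0.262, 1.57, -1.87]
contact_force: [-0.8, 0.5, -0.7]
gripper_width: 0.999
clock: 1.35
position: [358.4, -402.6, 194.6]
orientation: [0.425, 1.569, -0.957]
contact_force: [0.2, -0.3, -0.6]
gripper_width: 1.001
clock: 1.85
position: [467.6, -323.9, 194.9]
orientation: [0.292, 1.568, -0.34]
contact_force: [0.3, -0.5, 0.8]
gripper_width: 1.002
t 1.85 p [ 467.6 -323.9  194.9] y 0.939 tilt [ 0.003 -0.001] F [ 0.3 -0.5  0.8] M [ 0.03 -0.03 -0.  ] w 1.002 q6 -1.7
```

```bash

python3 -m jog '[[[2,1.4,0],0.14],[[2,1.4,0],0.14],[[1,0,0],0.12],[[0,0,0],0]]'
python3 - <<'E'
from h import *
st()
s=snapshot("wrist"); cv2.imwrite("pics/w1.png",s["color"][:,:,::-1])
for p in ([517.6,-296,70],[517.6+31*np.cos(.23),-296-31*np.sin(.23),70],[517.6-31*np.cos(.23),-296+31*np.sin(.23),70]): print(proj(s,p).round())
E
```

```text
clock: 2.25
position: [522.0, -291.7, 194.8]
orientation: [0.43, 1.567, 0.221]
contact_force: [0.4, -0.7, 1.1]
gripper_width: 0.998
t 2.25 p [ 522.  -291.7  194.8] y 1.362 tilt [0.004 0.001] F [ 0.4 -0.7  1.1] M [-0.01 -0.07  0.03] w 0.998 q6 -2.02
[313. 209.]
[313. 245.]
[314. 171.]
```

View pics/w1.png

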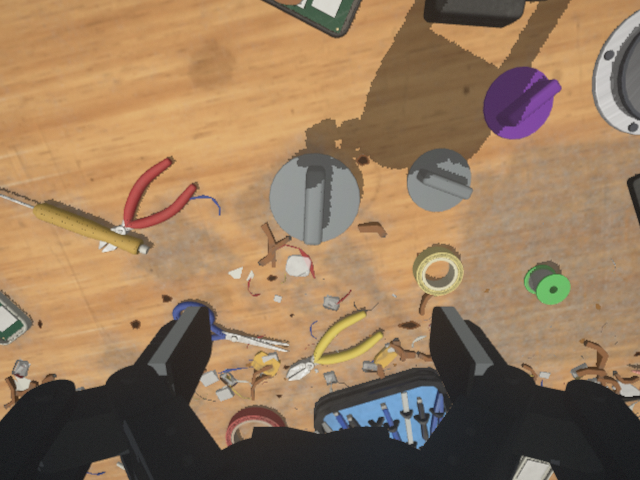

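```bash

python3 - <<'E'
from h import *
s=snapshot("wrist"); im=s["color"][:,:,::-1]
cv2.imwrite("pics/w2.png",cv2.resize(im[145:255,260:370],(770,550) if 0 else (550,550),interpolation=cv2.INTER_CUBIC))
E
```

```text
(no output)
```

View pics/w2.png

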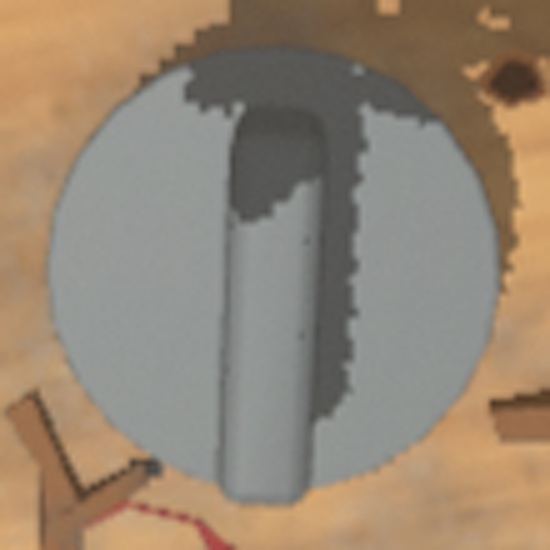

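```bash

python3 - <<'E'
from h import *
s=snapshot("wrist")
a=ray(s,315.8,168,70);b=ray(s,313,245,70);print(a,b,(a+b)/2,np.hypot(*(b-a)[:2]),np.arctan2(*(b-a)[1::-1][:2]))
o=st()
E
```

```text
[ 483.91687527 -286.92043019   70.        ] [ 546.75254922 -303.19386637   70.        ] [ 515.33471225 -295.05714828   70.        ] 64.90875631585607 -0.2534161858774938
t 2.4 p [ 520.3 -292.3  194.7] y 1.358 tilt [0.003 0.001] F [-0.4 -0.2  1.1] M [-0.   -0.01 -0.01] w 1.0 q6 -2.02
```

```bash

python3 -m jog '[[[-0.4,-0.3,-4],-0.04],[[0,0,-4],0],[[0,0,-3],0],[[0,0,-2],0],[[0,0,0],0]]'
python3 -c "from h import *; st()"
```

```text
clock: 2.9
position: [513.2, -299.1, 64.1]
orientation: [-0.226, 1.563, -0.495]
contact_force: [-0.2, -0.1, 0.2]
gripper_width: 0.998
t 2.9 p [ 513.2 -299.1   64.1] y 1.301 tilt [ 0.007 -0.004] F [-0.2 -0.1  0.2] M [ 0.02  0.04 -0.02] w 0.998 q6 -1.98
```

```bash

python3 -m jog '[[[0.35,0.35,-1.3],0.02],[[0,0,-1.2],0],[[0,0,0],0]]'
python3 -c "from h import *; st()"
```

```text
clock: 3.2
position: [517.4, -297.4, 39.9]
orientation: [-0.295, 1.559, -0.547]
contact_force: [-0.5, -0.1, -0.2]
gripper_width: 0.998
t 3.2 p [ 517.4 -297.4   39.9] y 1.319 tilt [ 0.01  -0.006] F [-0.5 -0.1 -0.2] M [ 0.05 -0.03  0.04] w 0.998 q6 -1.99
```

```bash

python3 -m jog '[[[-0.1,0.1,-0.1],0],[[0,0,0],0],[[0,0,0],0],[[0,0,0],0],[[0,0,0],0]]' 0 80
python3 -m jog '[[[0,0,0],0],[[0,0,0],0],[[0,0,0],0],[[0,0,0],0],[[0,0,0],0]]'
python3 -c "from h import *; st()"
```

```text
clock: 3.7
position: [518.8, -297.9, 42.3]
orientation: [-0.34, 1.553, -0.592]
contact_force: [-0.4, -0.4, 0.2]
gripper_width: 0.143
clock: 4.2
position: [519.1, -298.2, 42.8]
orientation: [-0.348, 1.552, -0.6]
contact_force: [-0.0, 0.0, -0.7]
gripper_width: 0.001
t 4.2 p [ 519.1 -298.2   42.8] y 1.319 tilt [ 0.016 -0.011] F [-0.   0.  -0.7] M [-0.04  0.02 -0.02] w 0.001 q6 -1.99
```

The gripper closed to width 0.001, so it missed the bar. I'll look before doing anything else.

```bash

python3 - <<'E'
from h import *
s=snapshot("wrist"); cv2.imwrite("pics/w3.png",s["color"][:,:,::-1])
s2=snapshot("scene"); cv2.imwrite("pics/s3.png",cv2.resize(s2["color"][80:280,210:450,::-1],(720,600)))
o=st(); print(proj(s,o["position"]))
E
```

```text
t 4.3 p [ 519.1 -298.2   42.8] y 1.319 tilt [ 0.016 -0.011] F [-0.2  1.1 -0.7] M [ 0.03  0.03 -0.03] w -0.0 q6 -1.99
[319.48132567 274.48473915]
```

View pics/w3.png

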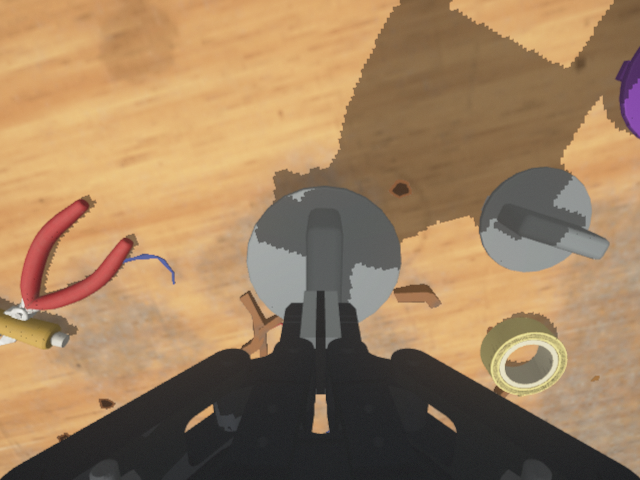

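View pics/s3.png

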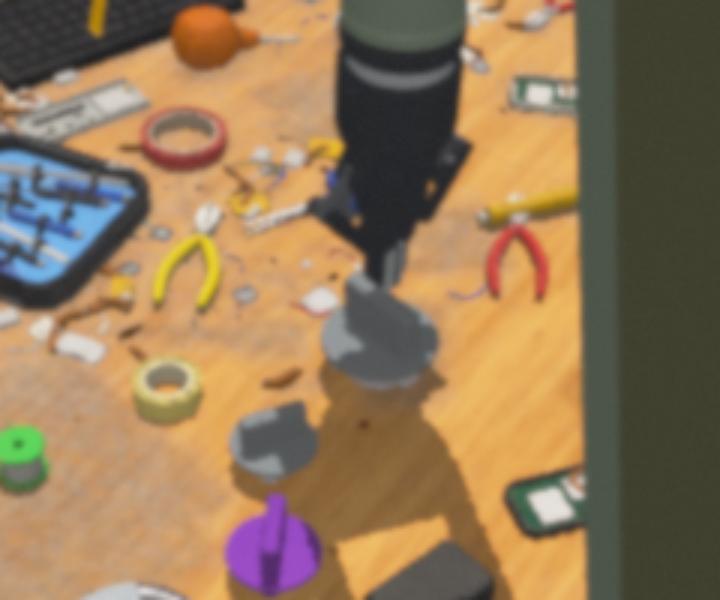

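```bash

python3 - <<'E'
from h import *
s=snapshot("wrist"); t=snapshot("top"); s2=snapshot("scene")
cv2.imwrite("pics/t4.png",cv2.resize(t["color"][130:290,330:530,::-1],(750,600)))
for p in ([517,-296,32],[517.6+31*np.cos(.24),-296-31*np.sin(.24),70],[517.6-31*np.cos(.24),-296+31*np.sin(.24),70]): print(proj(s,p).round(),(proj(s2,p)-[210,80])*3)
print("tcp in scene", (proj(s2,[519,-298,43])-[210,80])*3)
print(s["pose"].round(3))
E
```

```text
[323. 262.] [379.1898902 336.6445147]
[324. 355.] [349.72524576 272.6616718 ]
[322. 230.] [413.34355651 318.369458  ]
tcp in scene [379.02351426 322.24652437]
[[ 2.50000e-01  9.16000e-01  3.13000e-01  4.40247e+02]
 [ 9.68000e-01 -2.34000e-01 -8.70000e-02 -2.76299e+02]
 [-6.00000e-03  3.24000e-01 -9.46000e-01  2.20627e+02]
 [ 0.00000e+00  0.00000e+00  0.00000e+00  1.00000e+00]]
```

View pics/t4.png

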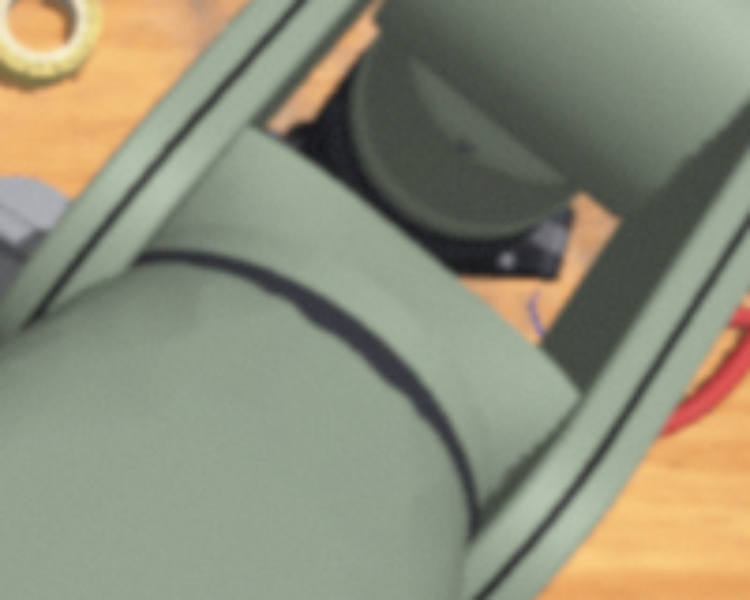

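```bash

python3 - <<'E'
from h import *
s=snapshot("wrist"); s2=snapshot("scene")
a=cv2.resize(s["color"][180:360,230:410,::-1],(400,400),interpolation=cv2.INTER_CUBIC)
b=cv2.resize(s2["color"][145:215,300:370,::-1],(400,400),interpolation=cv2.INTER_CUBIC)
cv2.imwrite("pics/z5.png",np.hstack([a,b]))
st()
E
```

```text
t 4.55 p [ 519.2 -298.2   42.9] y 1.319 tilt [ 0.016 -0.011] F [ 0.9 -0.1  0.1] M [0.03 0.05 0.08] w -0.0 q6 -1.99
```

View pics/z5.png

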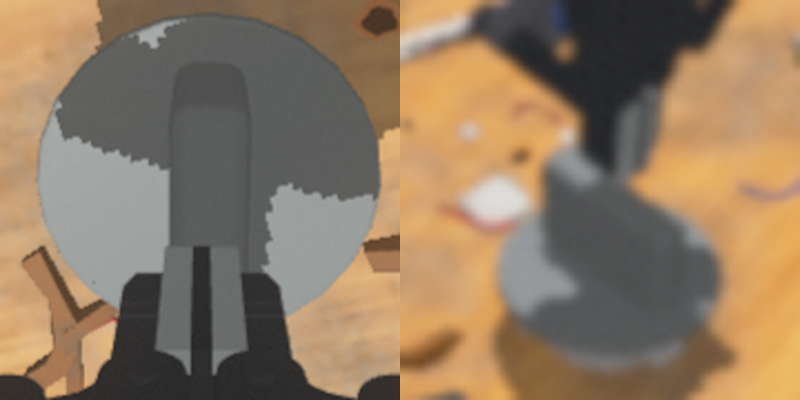

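```bash

python3 - <<'E'
from h import *
s=snapshot("wrist"); s2=snapshot("scene")
def rd(s,u,v):
    d=s["pose"][:3,:3]@np.linalg.solve(s["mtx"],[u,v,1.]); return s["pose"][:3,3],d/np.linalg.norm(d)
def tri(a,b):
    (o1,d1),(o2,d2)=a,b
    t=np.linalg.lstsq(np.c_[d1,-d2],o2-o1,rcond=None)[0]; p,q=o1+t[0]*d1,o2+t[1]*d2; return (p+q)/2,np.linalg.norm(p-q)
print("tip",tri(rd(s,320,290),rd(s2,336.8,175.6)))
# bar ends: wrist (u: near end top edge) vs scene
print("bar base-end",tri(rd(s,230+212/2.22,180+70/2.22),rd(s2,300+(665-400)/5.71,145+230/5.71)))
print("flange c",ray(s,230+208/2.22,180+175/2.22,32),ray(s2,300+(610-400)/5.71,145+265/5.71,32))
E
```

```text
tip (array([ 515.03664125, -295.54931554,   76.28990983]), np.float64(6.751133454466352))
bar base-end (array([ 483.32559727, -283.89104642,   75.60085454]), np.float64(9.045534883147257))
flange c [ 515.58265967 -295.01310647   32.        ] [ 517.65796787 -298.53849657   32.        ]
```

```bash

python3 -m jog '[[[0,0,4],0],[[0,0,3],0],[[0,0,0],0],[[0,0,0],0],[[0,0,0],0]]'
python3 - <<'E'
from h import *
s=snapshot("wrist"); s2=snapshot("scene")
a=cv2.resize(s["color"][180:360,230:410,::-1],(400,400),interpolation=cv2.INTER_CUBIC)
b=cv2.resize(s2["color"][115:215,280:380,::-1],(400,400),interpolation=cv2.INTER_CUBIC)
cv2.imwrite("pics/z6.png",np.hstack([a,b]))
o=st(); print(o["tau"].round(1),proj(s,o["position"]),(proj(s2,o["position"])-[280,115])*4)
E
```

```text
clock: 5.15
position: [517.3, -296.8, 112.3]
orientation: [-0.324, 1.557, -0.576]
contact_force: [-0.2, -0.3, 0.3]
gripper_width: 0.0
t 5.25 p [ 516.7 -296.3  111.4] y 1.319 tilt [ 0.01  -0.006] F [-0.8  0.1  0.2] M [ 0.02  0.01 -0.  ] w 0.003 q6 -1.99
[  0.  -41.7 -27.6   0.   -0.1  -0. ] [320.06303561 272.5521674 ] [233.9700761 190.2283954]
```

View pics/z6.png

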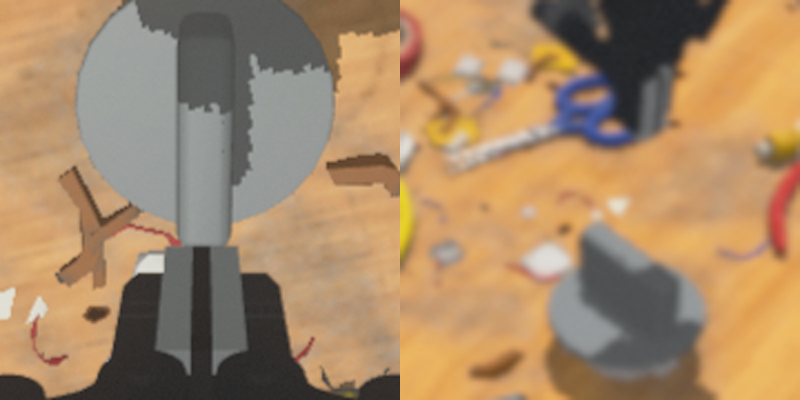

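```bash
cat >> h.py <<'E'
def rd(s,u,v):
    d=s["pose"][:3,:3]@np.linalg.solve(s["mtx"],[u,v,1.]); return s["pose"][:3,3],d/np.linalg.norm(d)
def tri(a,b):
    (o1,d1),(o2,d2)=a,b
    t=np.linalg.lstsq(np.c_[d1,-d2],o2-o1,rcond=None)[0]; p,q=o1+t[0]*d1,o2+t[1]*d2; return (p+q)/2,np.linalg.norm(p-q)
E
python3 - <<'E'
from h import *
s=snapshot("wrist"); s2=snapshot("scene")
o=st()
print("tip",tri(rd(s,320,290.5),rd(s2,342.5,147.5)))
for L in (0,10,20,25,30,35): 
    p=o["position"]+[0,0,L]; print(L,proj(s,p).round(1),((proj(s2,p)-[280,115])*4).round(), "near edge",proj(s,p+[-11*.97,11*.25,0]).round(1))
# cap base-side bar end check
print(proj(s,[517-32*.97,-295.5+32*.245,70]), "seen",230+207/2.22,180+15/2.22)
E
```

```text
t 5.35 p [ 516.7 -296.3  111.4] y 1.319 tilt [ 0.01  -0.006] F [-0.1 -0.5 -0.3] M [0.04 0.04 0.  ] w -0.0 q6 -1.99
tip (array([ 506.47071393, -292.64461133,  153.94512715]), np.float64(3.0441673994643534))
0 [319.4 274.6] [234. 190.] near edge [319.3 254.6]
10 [319.2 283.1] [235. 174.] near edge [319.2 262.2]
20 [319.1 292.5] [236. 158.] near edge [319.1 270.6]
25 [319.  297.6] [237. 150.] near edge [319.  275.2]
30 [319. 303.] [237. 141.] near edge [318.9 280.1]
35 [318.9 308.7] [238. 133.] near edge [318.9 285.2]
[320.94554099 195.9702554 ] seen 323.2432432432432 186.75675675675674
```

The reported TCP lies about 35 mm ahead of the real fingertips. The wrist and scene views agree on this, so the fingers closed above the bar. I'll go deeper by sight and check with force.

```bash

python3 -m jog '[[[0,0,0],0],[[0,0,0],0],[[0,0,0],0],[[0,0,0],0],[[0,0,0],0]]' 8.54
python3 -m jog '[[[0,0,-2],0],[[0,0,-2],0],[[0,0,-2],0],[[0,0,-2],0],[[0,0,-0.6],0]]'
python3 - <<'E'
from h import *
s=snapshot("wrist"); s2=snapshot("scene")
a=cv2.resize(s["color"][180:360,190:450,::-1],(400,277),interpolation=cv2.INTER_CUBIC)
a=np.vstack([a,np.zeros((123,400,3),np.uint8)])
b=cv2.resize(s2["color"][115:215,280:380,::-1],(400,400),interpolation=cv2.INTER_CUBIC)
cv2.imwrite("pics/z7.png",np.hstack([a,b]))
st()
E
```

```text
clock: 5.85
position: [515.5, -295.4, 109.0]
orientation: [-0.249, 1.563, -0.501]
contact_force: [0.9, 0.2, 0.9]
gripper_width: 0.846
clock: 6.35
position: [517.9, -297.3, 23.7]
orientation: [-0.33, 1.555, -0.582]
contact_force: [-0.2, 1.0, 0.3]
gripper_width: 1.0
t 6.45 p [ 518.6 -297.8   24.9] y 1.319 tilt [ 0.014 -0.01 ] F [ 0.4 -0.3  0.1] M [ 0.03 -0.02  0.01] w 0.999 q6 -1.99
```

View pics/z7.png

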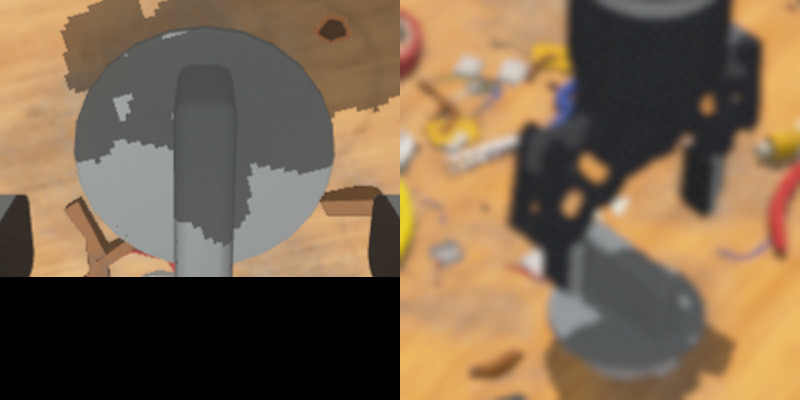

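```bash

python3 -m jog '[[[-0.2,0.2,-1],0],[[0,0,-0.8],0],[[0,0,0],0]]'
python3 -m jog '[[[-0.1,0.1,0],0],[[0,0,0],0],[[0,0,0],0],[[0,0,0],0],[[0,0,0],0]]' 3 80
python3 - <<'E'
from h import *
s=snapshot("wrist"); s2=snapshot("scene")
a=cv2.resize(s["color"][180:360,190:450,::-1],(400,277),interpolation=cv2.INTER_CUBIC)
a=np.vstack([a,np.zeros((123,400,3),np.uint8)])
b=cv2.resize(s2["color"][115:215,280:380,::-1],(400,400),interpolation=cv2.INTER_CUBIC)
cv2.imwrite("pics/z8.png",np.hstack([a,b]))
st()
E
```

```text
clock: 6.75
position: [518.6, -297.3, 8.7]
orientation: [-0.357, 1.548, -0.609]
contact_force: [0.6, -0.1, -0.3]
gripper_width: 1.001
clock: 7.25
position: [518.7, -297.1, 10.5]
orientation: [-0.363, 1.544, -0.615]
contact_force: [-0.2, 0.5, -0.4]
gripper_width: 0.351
t 7.35 p [ 518.7 -297.1   10.5] y 1.319 tilt [ 0.022 -0.015] F [ 0.3 -0.1 -0.5] M [-0.03 -0.    0.01] w 0.352 q6 -1.99
```

View pics/z8.png

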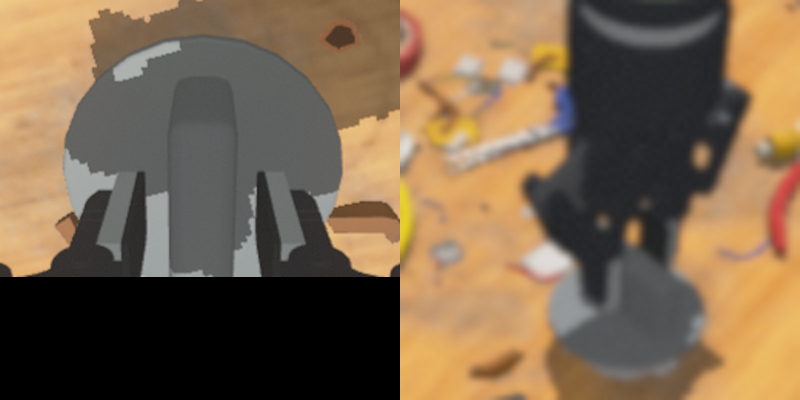

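```bash

python3 -c "
from h import *
o=st();print(o['qpos'].round(3),o['tau'].round(1))"
python3 -m jog '[[[0,0,0],0],[[0,0,0],0]]'
python3 -c "
from h import *
o=st();print(o['qpos'].round(3),o['tau'].round(1))"
```

```text
t 7.35 p [ 518.7 -297.1   10.5] y 1.319 tilt [ 0.022 -0.015] F [ 0.3 -0.1 -0.5] M [-0.03 -0.    0.01] w 0.352 q6 -1.99
[-0.666  0.445  1.647  0.002  1.023 -1.985] [  0.  -43.  -23.8   0.   -0.1   0. ]
clock: 7.55
position: [518.8, -297.1, 10.5]
orientation: [-0.364, 1.544, -0.616]
contact_force: [0.1, -0.1, -0.1]
gripper_width: 0.352
t 7.55 p [ 518.8 -297.1   10.5] y 1.319 tilt [ 0.022 -0.015] F [ 0.1 -0.1 -0.1] M [-0.02  0.06  0.01] w 0.352 q6 -1.99
[-0.666  0.445  1.647  0.002  1.023 -1.985] [  0.  -43.  -23.8   0.   -0.1   0. ]
```

```bash

python3 -c "
from h import *
s2=snapshot('scene')
c=np.array([518.8,-297.1])
for off in (15,20,25):
  for z in (32,36,40,45,50): print(off,z,((proj(s2,[*(c+off*np.array([.25,.968])),z])-[280,115])*4).round())
"
```

```text
15 32 [203. 319.]
15 36 [203. 314.]
15 40 [203. 308.]
15 45 [204. 301.]
15 50 [204. 294.]
20 32 [196. 324.]
20 36 [196. 318.]
20 40 [196. 312.]
20 45 [197. 305.]
20 50 [197. 298.]
25 32 [189. 328.]
25 36 [189. 322.]
25 40 [189. 317.]
25 45 [189. 310.]
25 50 [190. 302.]
```

```bash

python3 -m jog '[[[-0.15,0.1,-0.5],0],[[0,0,0],0]]'
python3 -m jog '[[[0,0,0],0],[[0,0,0],0],[[0,0,0],0],[[0,0,0],0],[[0,0,0],0]]' 0 80
python3 -c "from h import *; st()"
```

```text
clock: 7.8
position: [517.0, -296.0, 5.0]
orientation: [-0.363, 1.545, -0.615]
contact_force: [0.5, -0.1, -0.8]
gripper_width: 0.356
clock: 8.3
position: [517.2, -296.2, 5.0]
orientation: [-0.367, 1.544, -0.619]
contact_force: [-0.1, 0.4, 0.1]
gripper_width: 0.175
t 8.3 p [ 517.2 -296.2    5. ] y 1.319 tilt [ 0.022 -0.015] F [-0.1  0.4  0.1] M [ 0.04 -0.04  0.07] w 0.175 q6 -1.99
```

```bash

python3 -m jog '[[[0,0,2],0],[[0,0,3],0],[[0,0,4],0],[[0,0,4],0],[[0,0,3],0]]'
python3 - <<'E'
from h import *
s=snapshot("wrist"); s2=snapshot("scene")
a=cv2.resize(s["color"][180:360,190:450,::-1],(400,277),interpolation=cv2.INTER_CUBIC)
a=np.vstack([a,np.zeros((123,400,3),np.uint8)])
b=cv2.resize(s2["color"][95:195,290:390,::-1],(400,400),interpolation=cv2.INTER_CUBIC)
cv2.imwrite("pics/z9.png",np.hstack([a,b]))
o=st()
z=o["position"][2]-5+51-41+2.5; c=o["position"][:2]
for b in (-.25,2.89):
  for k in (0,2.094,-2.094):
    a=b+k; print(b,round(a,2),((proj(s2,[c[0]+34*np.cos(a),c[1]+34*np.sin(a),z])-[290,95])*4).round())
E
```

```text
clock: 8.8
position: [508.2, -289.2, 158.8]
orientation: [0.314, 1.569, 0.062]
contact_force: [1.5, -0.3, -1.3]
gripper_width: 0.176
t 8.9 p [ 511.2 -291.5  162.5] y 1.319 tilt [ 0.01  -0.006] F [ 0.7 -0.1 -1.4] M [-0.02 -0.01 -0.05] w 0.173 q6 -1.99
-0.25 -0.25 [155. 149.]
-0.25 1.84 [184. 225.]
-0.25 -2.34 [275. 174.]
2.89 2.89 [256. 216.]
2.89 4.98 [225. 141.]
2.89 0.8 [133. 190.]
```

View pics/z9.png

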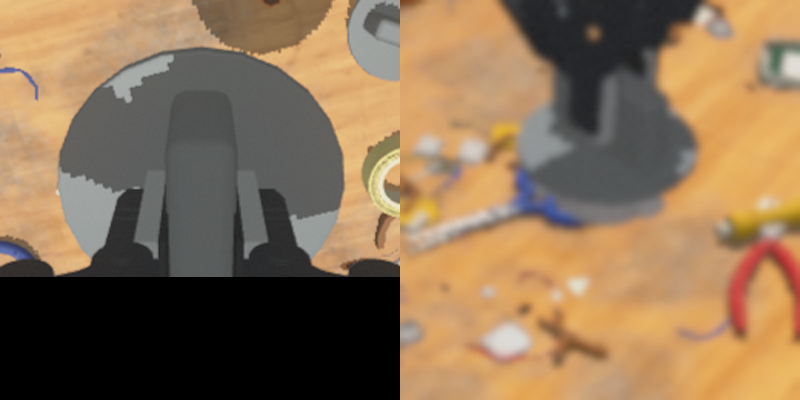

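```bash

python3 - <<'E'
from h import *
s2=snapshot("scene")
cv2.imwrite("pics/z10.png",cv2.resize(s2["color"][122:156,312:368,::-1],(784,476),interpolation=cv2.INTER_CUBIC))
o=st()
E
```

```text
t 8.95 p [ 509.6 -290.3  159.4] y 1.319 tilt [ 0.006 -0.003] F [-0.2 -0.2 -1.7] M [0.04 0.02 0.04] w 0.173 q6 -1.99
```

View pics/z10.png

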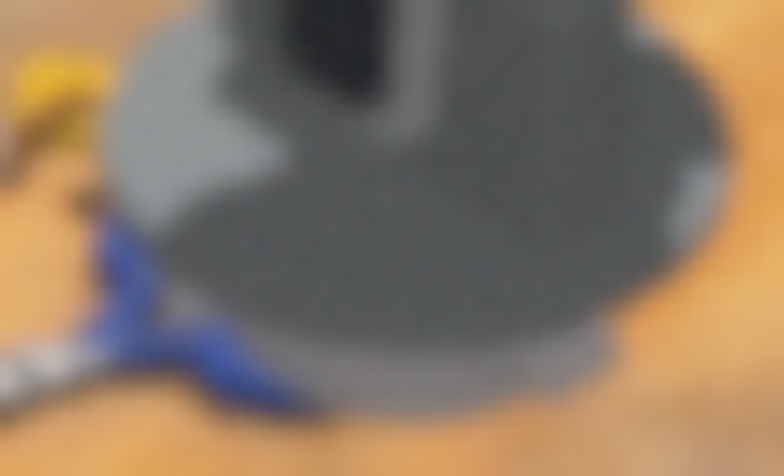

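```bash

python3 -m jog '[[[-0.5,2,0],0],[[-0.5,4,0],0],[[-0.5,4.2,0],-0.02],[[-0.5,4.2,0],-0.02],[[-0.5,4.2,0],-0.02]]'
python3 -m jog '[[[-0.5,4.2,0],0],[[-0.5,3.5,0],0],[[-0.3,2,0],0],[[0,1,0],0],[[0,0,0],0]]'
python3 -c "from h import *; st()"
```

```text
clock: 9.45
position: [476.1, -100.6, 146.4]
orientation: [3.027, 1.558, 2.703]
contact_force: [0.8, 0.9, -2.2]
gripper_width: 0.174
clock: 9.95
position: [449.9, 17.6, 132.9]
orientation: [3.137, 1.532, 2.819]
contact_force: [0.2, 0.1, -1.8]
gripper_width: 0.169
t 9.95 p [449.9  17.6 132.9] y 1.252 tilt [-0.037  0.012] F [ 0.2  0.1 -1.8] M [ 0.03 -0.08 -0.03] w 0.169 q6 -1.41
```

```bash

python3 -m jog '[[[0,0,0],0],[[0,0,0],0]]'
python3 -c "from h import *; st()"
python3 -m jog '[[[1,0.4,0],0],[[1,0.4,0],0],[[0,0,0],0],[[0,0,0],0]]'
python3 -c "from h import *; st()"
```

```text
clock: 10.15
position: [449.0, 16.3, 131.1]
orientation: [-3.106, 1.529, 2.858]
contact_force: [-0.4, -0.5, -2.1]
gripper_width: 0.172
t 10.15 p [449.   16.3 131.1] y 1.251 tilt [-0.04   0.012] F [-0.4 -0.5 -2.1] M [-0.01 -0.   -0.09] w 0.172 q6 -1.41
clock: 10.55
position: [472.7, 22.0, 131.3]
orientation: [-3.099, 1.531, 2.859]
contact_force: [0.0, 0.0, -1.7]
gripper_width: 0.178
t 10.55 p [472.7  22.  131.3] y 1.247 tilt [-0.038  0.011] F [ 0.   0.  -1.7] M [-0.03 -0.02 -0.  ] w 0.178 q6 -1.39
```

```bash

python3 -m jog '[[[0,0.3,-1],0],[[0,0,-1],0],[[0,0,-1],0]]'
python3 -c "from h import *; st()"
python3 -m jog '[[[0,0,3],0],[[0,0,0],0]]'
python3 -c "from h import *; st()"
```

```text
clock: 10.85
position: [474.2, 24.8, 100.8]
orientation: [-3.11, 1.535, 2.849]
contact_force: [-0.3, 0.1, -1.5]
gripper_width: 0.172
t 10.85 p [474.2  24.8 100.8] y 1.246 tilt [-0.035  0.01 ] F [-0.3  0.1 -1.5] M [ 0.02 -0.05  0.02] w 0.172 q6 -1.38
clock: 11.05
position: [470.9, 25.3, 126.8]
orientation: [-3.08, 1.526, 2.879]
contact_force: [1.3, -0.9, -0.5]
gripper_width: 0.174
t 11.05 p [470.9  25.3 126.8] y 1.246 tilt [-0.043  0.012] F [ 1.3 -0.9 -0.5] M [-0.03 -0.11 -0.04] w 0.174 q6 -1.38
```

```bash

python3 -m jog '[[[4,0,0],0],[[4,0,0],0],[[4,0,0],0]]'
python3 -c "from h import *; st()"
python3 -m jog '[[[-1,0,0],0],[[-1,0,0],0],[[-1,0,0],0],[[-1,0,0],0],[[-1,0,0],0]]'
python3 -c "from h import *; st()"
```

```text
clock: 11.35
position: [581.1, 26.8, 118.4]
orientation: [-3.029, 1.508, 2.93]
contact_force: [0.4, 0.3, -1.3]
gripper_width: 0.172
t 11.35 p [581.1  26.8 118.4] y 1.247 tilt [-0.062  0.013] F [ 0.4  0.3 -1.3] M [-0.05 -0.05  0.05] w 0.172 q6 -1.35
clock: 11.85
position: [527.7, 26.8, 110.6]
orientation: [-3.018, 1.5, 2.941]
contact_force: [0.6, 0.1, -1.7]
gripper_width: 0.178
t 11.85 p [527.7  26.8 110.6] y 1.247 tilt [-0.069  0.014] F [ 0.6  0.1 -1.7] M [-0.05 -0.1   0.  ] w 0.178 q6 -1.37
```

```bash

python3 -m jog '[[[-2.8,0,0.3],0],[[-2.7,0,0.2],0]]'
python3 - <<'E'
from h import *
s=snapshot("wrist"); s2=snapshot("scene")
a=cv2.resize(s["color"][100:400,170:470,::-1],(400,400),interpolation=cv2.INTER_CUBIC)
b=cv2.resize(s2["color"][240:360,200:320,::-1],(400,400),interpolation=cv2.INTER_CUBIC)
cv2.imwrite("pics/z11.png",np.hstack([a,b]))
st()
E
```

```text
clock: 12.05
position: [469.6, 26.8, 116.2]
orientation: [-3.02, 1.503, 2.939]
contact_force: [0.5, 0.1, -0.6]
gripper_width: 0.175
t 12.15 p [466.5  27.3 115.5] y 1.247 tilt [-0.071  0.014] F [-0.1 -0.2 -1.7] M [ 0.04 -0.05  0.  ] w 0.171 q6 -1.38
```

View pics/z11.png

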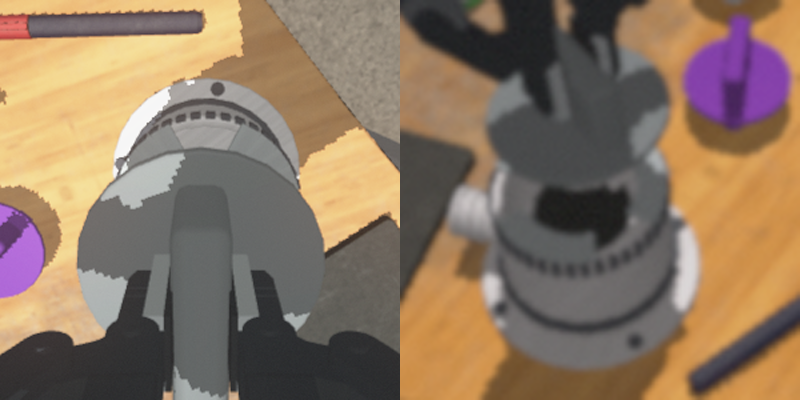

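```bash

python3 -m jog '[[[0.4,-0.1,-1.5],0],[[0,0,-0.8],0]]'
python3 -c "from h import *; st()"
python3 -m jog '[[[0,0,-0.3],0]]'
python3 -c "from h import *; st()"
python3 -m jog '[[[0,0,-0.3],0]]'
python3 -c "from h import *; st()"
```

```text
clock: 12.35
position: [471.2, 26.1, 93.6]
orientation: [-3.022, 1.506, 2.936]
contact_force: [-0.9, 0.1, -2.2]
gripper_width: 0.171
t 12.35 p [471.2  26.1  93.6] y 1.246 tilt [-0.063  0.013] F [-0.9  0.1 -2.2] M [ 0.02 -0.02  0.02] w 0.171 q6 -1.38
clock: 12.45
position: [470.8, 26.1, 89.5]
orientation: [-3.022, 1.505, 2.936]
contact_force: [-0.4, 0.3, -2.7]
gripper_width: 0.172
t 12.45 p [470.8  26.1  89.5] y 1.246 tilt [-0.064  0.013] F [-0.4  0.3 -2.7] M [-0.02 -0.05 -0.01] w 0.172 q6 -1.38
clock: 12.55
position: [470.8, 26.1, 85.7]
orientation: [-3.021, 1.504, 2.937]
contact_force: [-0.5, -0.1, -2.4]
gripper_width: 0.175
t 12.55 p [470.8  26.1  85.7] y 1.246 tilt [-0.065  0.013] F [-0.5 -0.1 -2.4] M [-0.02 -0.03  0.  ] w 0.175 q6 -1.38
```

```bash

for i in 1; do python3 -m jog '[[[0,0,-0.3],0]]'; done
python3 -c "from h import *; st()"
python3 -m jog '[[[0,0,-0.3],0]]'
python3 -c "from h import *; st()"
python3 -m jog '[[[0,0,-0.2],0]]'
python3 -c "from h import *; st()"
```

```text
clock: 12.65
position: [471.1, 26.0, 82.2]
orientation: [-3.021, 1.504, 2.937]
contact_force: [-0.7, 0.9, -2.0]
gripper_width: 0.171
t 12.65 p [471.1  26.   82.2] y 1.246 tilt [-0.065  0.014] F [-0.7  0.9 -2. ] M [-0.01  0.    0.01] w 0.171 q6 -1.38
clock: 12.75
position: [471.4, 26.0, 78.7]
orientation: [-3.022, 1.504, 2.937]
contact_force: [-0.0, 1.8, -0.8]
gripper_width: 0.174
t 12.75 p [471.4  26.   78.7] y 1.246 tilt [-0.066  0.014] F [-0.   1.8 -0.8] M [ 0.21 -0.04  0.09] w 0.174 q6 -1.38
clock: 12.85
position: [471.5, 26.3, 76.4]
orientation: [-3.032, 1.503, 2.927]
contact_force: [-0.8, 2.0, -1.4]
gripper_width: 0.178
t 12.85 p [471.5  26.3  76.4] y 1.246 tilt [-0.066  0.014] F [-0.8  2.  -1.4] M [ 0.23 -0.02 -0.08] w 0.178 q6 -1.38
```

```bash

python3 -c "from h import *; st()"
python3 -m jog '[[[0,0.1,-0.2],0]]'
python3 -c "from h import *; st()"
python3 -m jog '[[[0,0.05,-0.2],0]]'
python3 -c "from h import *; st()"
```

```text
t 12.85 p [471.5  26.3  76.4] y 1.246 tilt [-0.066  0.014] F [-0.8  2.  -1.4] M [ 0.23 -0.02 -0.08] w 0.178 q6 -1.38
clock: 12.95
position: [471.7, 27.3, 74.1]
orientation: [-3.029, 1.503, 2.929]
contact_force: [1.2, 0.5, -2.2]
gripper_width: 0.176
t 12.95 p [471.7  27.3  74.1] y 1.246 tilt [-0.066  0.014] F [ 1.2  0.5 -2.2] M [-0.06 -0.07  0.04] w 0.176 q6 -1.38
clock: 13.05
position: [471.8, 27.8, 72.0]
orientation: [-3.028, 1.504, 2.931]
contact_force: [-0.1, -0.4, -1.5]
gripper_width: 0.174
t 13.05 p [471.8  27.8  72. ] y 1.246 tilt [-0.066  0.014] F [-0.1 -0.4 -1.5] M [-0.   -0.06 -0.07] w 0.174 q6 -1.38
```

```bash

python3 -m jog '[[[0,0,-0.2],0]]'
python3 -c "from h import *; st()"
python3 -m jog '[[[0,0,-0.2],0]]'
python3 -c "from h import *; st()"
python3 -m jog '[[[0,0,-0.1],0]]'
python3 -c "from h import *; st()"
```

```text
clock: 13.15
position: [472.0, 27.8, 69.9]
orientation: [-3.025, 1.504, 2.934]
contact_force: [0.4, -0.5, -1.3]
gripper_width: 0.172
t 13.15 p [472.   27.8  69.9] y 1.246 tilt [-0.065  0.014] F [ 0.4 -0.5 -1.3] M [ 0.03 -0.01  0.05] w 0.172 q6 -1.38
clock: 13.25
position: [472.0, 27.8, 67.8]
orientation: [-3.024, 1.504, 2.934]
contact_force: [-1.5, 0.2, -2.1]
gripper_width: 0.17
t 13.25 p [472.   27.8  67.8] y 1.246 tilt [-0.065  0.014] F [-1.5  0.2 -2.1] M [ 0.09  0.04 -0.08] w 0.17 q6 -1.38
clock: 13.35
position: [471.8, 27.8, 66.6]
orientation: [-3.023, 1.504, 2.936]
contact_force: [-0.4, 1.4, 1.5]
gripper_width: 0.178
t 13.35 p [471.8  27.8  66.6] y 1.247 tilt [-0.066  0.014] F [-0.4  1.4  1.5] M [ 0.02  0.05 -0.01] w 0.178 q6 -1.38
```

It dropped in without touching the lips. The plate was felt at reported z≈67, which is a handle height of about 112 mm. The tool has picked up some tilt, so I'll let go to let the cap settle upright, then re-grip.

```bash

python3 -m jog '[[[0,0,0],0],[[0,0,0],0],[[0,0,0],0],[[0,0,0],0]]' 3.5
python3 - <<'E'
from h import *
s=snapshot("wrist"); s2=snapshot("scene")
a=cv2.resize(s["color"][100:400,170:470,::-1],(400,400),interpolation=cv2.INTER_CUBIC)
b=cv2.resize(s2["color"][240:360,200:320,::-1],(400,400),interpolation=cv2.INTER_CUBIC)
cv2.imwrite("pics/z12.png",np.hstack([a,b]))
st()
E
```

```text
clock: 13.75
position: [473.4, 27.4, 67.9]
orientation: [-3.024, 1.507, 2.935]
contact_force: [-0.5, -0.4, 0.2]
gripper_width: 0.41
t 13.85 p [473.3  27.5  67.9] y 1.246 tilt [-0.063  0.013] F [-1.  -0.3 -0.1] M [-0.03 -0.09 -0.04] w 0.409 q6 -1.38
```

View pics/z12.png

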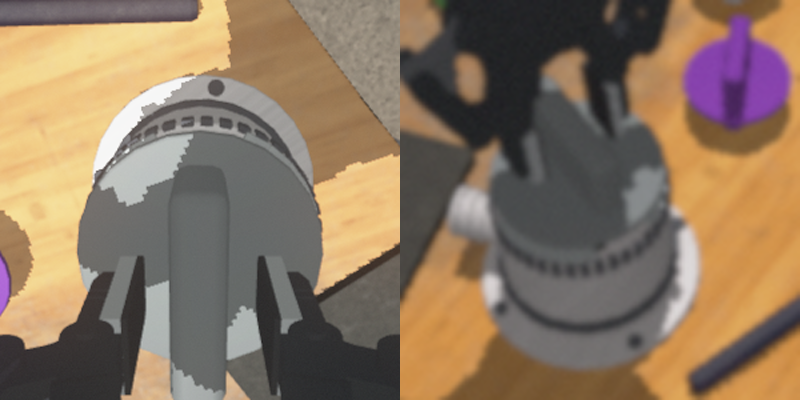

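```bash
python3 - <<'E'
from h import *
s=snapshot("wrist"); cv2.imwrite("pics/w13.png",s["color"][180:440,190:450,::-1].repeat(2,0).repeat(2,1))
for v in (224,400): print(ray(s,319,v,130).round(1))
st()
E
```

```text
[435.3  40.7 130. ]
[498.7  19.3 130. ]
t 13.9 p [473.2  27.4  67.8] y 1.246 tilt [-0.063  0.013] F [0.7 0.3 0.6] M [0.03 0.   0.01] w 0.409 q6 -1.38
```

View pics/w13.png

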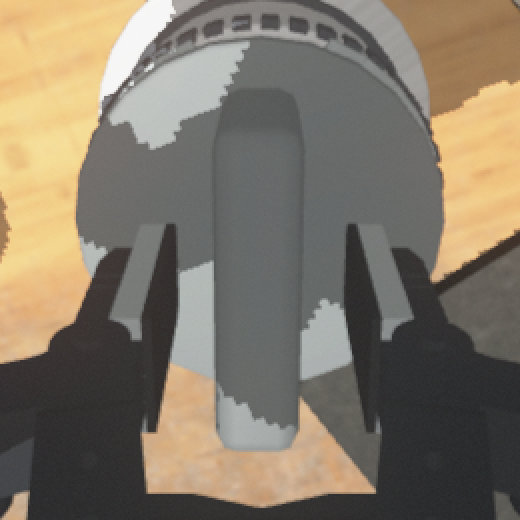

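```bash

python3 -m jog '[[[-0.5,0,-0.3],0],[[0,0,0],0]]'
python3 -c "from h import *; st()"
python3 -m jog '[[[0,0,0],0],[[0,0,0],0],[[0,0,0],0],[[0,0,0],0]]' 0 80
python3 -c "from h import *; st()"
```

```text
clock: 14.1
position: [467.7, 27.5, 64.5]
orientation: [-3.023, 1.506, 2.936]
contact_force: [-0.6, 0.3, 0.2]
gripper_width: 0.409
t 14.1 p [467.7  27.5  64.5] y 1.247 tilt [-0.063  0.013] F [-0.6  0.3  0.2] M [-0.05 -0.   -0.02] w 0.409 q6 -1.38
clock: 14.5
position: [467.4, 27.6, 64.6]
orientation: [-3.026, 1.506, 2.933]
contact_force: [-0.9, 0.1, 1.5]
gripper_width: 0.172
t 14.5 p [467.4  27.6  64.6] y 1.247 tilt [-0.063  0.013] F [-0.9  0.1  1.5] M [-0.01  0.02  0.04] w 0.172 q6 -1.38
```

```bash

python3 -m jog '[[[0,0.03,0],-0.1]]'
python3 -c "from h import *; st()"
python3 -m jog '[[[0.02,0.02,0],-0.1]]'
python3 -c "from h import *; st()"
python3 -m jog '[[[0.02,0.02,0],-0.1]]'
python3 -c "from h import *; st()"
```

```text
clock: 14.6
position: [467.5, 28.1, 64.7]
orientation: [-3.029, 1.506, 2.827]
contact_force: [-0.9, 0.7, 0.4]
gripper_width: 0.175
t 14.6 p [467.5  28.1  64.7] y 1.144 tilt [-0.062  0.02 ] F [-0.9  0.7  0.4] M [ 0.17 -0.01 -0.05] w 0.175 q6 -1.28
clock: 14.7
position: [467.7, 28.6, 64.7]
orientation: [-3.034, 1.506, 2.719]
contact_force: [-0.5, 0.8, 0.3]
gripper_width: 0.174
t 14.7 p [467.7  28.6  64.7] y 1.04 tilt [-0.059  0.027] F [-0.5  0.8  0.3] M [ 0.14 -0.04 -0.06] w 0.174 q6 -1.19
clock: 14.8
position: [467.9, 29.0, 64.6]
orientation: [-3.039, 1.505, 2.609]
contact_force: [0.0, 0.5, -1.0]
gripper_width: 0.174
t 14.8 p [467.9  29.   64.6] y 0.936 tilt [-0.056  0.033] F [ 0.   0.5 -1. ] M [ 0.2  -0.07  0.03] w 0.174 q6 -1.09
```

```bash

python3 -m jog '[[[0.02,0.02,0],-0.1]]'
python3 -c "from h import *; st()"
python3 -m jog '[[[0.02,0.02,0],-0.08]]'
python3 -c "from h import *; st()"
```

```text
clock: 14.9
position: [468.2, 30.0, 64.3]
orientation: [-3.061, 1.505, 2.483]
contact_force: [2.7, 2.0, -6.6]
gripper_width: 0.172
t 14.9 p [468.2  30.   64.3] y 0.832 tilt [-0.052  0.04 ] F [ 2.7  2.  -6.6] M [ 0.32 -0.45  0.18] w 0.172 q6 -0.99
clock: 15.0
position: [468.4, 30.8, 63.5]
orientation: [-3.076, 1.504, 2.385]
contact_force: [3.0, 0.6, -6.9]
gripper_width: 0.173
t 15.0 p [468.4  30.8  63.5] y 0.749 tilt [-0.048  0.046] F [ 3.   0.6 -6.9] M [ 0.24 -0.53  0.37] w 0.173 q6 -0.92
```

```bash

python3 -m jog '[[[0.02,0.02,-0.05],-0.08]]'
python3 -c "from h import *; st()"
```

```text
clock: 15.1
position: [468.8, 31.2, 62.6]
orientation: [-3.082, 1.504, 2.296]
contact_force: [2.2, 0.4, -1.6]
gripper_width: 0.174
t 15.1 p [468.8  31.2  62.6] y 0.666 tilt [-0.044  0.05 ] F [ 2.2  0.4 -1.6] M [ 0.01 -0.18  0.15] w 0.174 q6 -0.84
```

```bash

python3 -m jog '[[[0.05,0,-0.08],-0.08]]'
python3 -c "from h import *; st()"
python3 -m jog '[[[0.04,0,-0.08],-0.08]]'
python3 -c "from h import *; st()"
```

```text
clock: 15.2
position: [469.3, 31.6, 61.6]
orientation: [-3.086, 1.504, 2.21]
contact_force: [-0.6, 1.4, 1.5]
gripper_width: 0.171
t 15.2 p [469.3  31.6  61.6] y 0.583 tilt [-0.04   0.054] F [-0.6  1.4  1.5] M [0.12 0.04 0.13] w 0.171 q6 -0.76
clock: 15.3
position: [469.8, 31.8, 60.8]
orientation: [-3.087, 1.504, 2.126]
contact_force: [-0.1, 1.2, 0.7]
gripper_width: 0.174
t 15.3 p [469.8  31.8  60.8] y 0.501 tilt [-0.035  0.057] F [-0.1  1.2  0.7] M [0.08 0.1  0.24] w 0.174 q6 -0.68
```

```bash

python3 -m jog '[[[0.03,0,-0.06],-0.07]]'
python3 -c "from h import *; st()"
python3 -m jog '[[[0.03,0,-0.03],-0.06]]'
python3 -c "from h import *; st()"
```

```text
clock: 15.4
position: [470.1, 32.0, 60.3]
orientation: [-3.086, 1.504, 2.054]
contact_force: [-1.0, 0.0, 1.6]
gripper_width: 0.172
t 15.4 p [470.1  32.   60.3] y 0.429 tilt [-0.031  0.059] F [-1.   0.   1.6] M [-0.13  0.08  0.13] w 0.172 q6 -0.61
clock: 15.5
position: [470.4, 32.0, 59.9]
orientation: [-3.083, 1.504, 1.996]
contact_force: [1.3, 0.7, 0.7]
gripper_width: 0.174
t 15.5 p [470.4  32.   59.9] y 0.367 tilt [-0.028  0.061] F [1.3 0.7 0.7] M [-0.07  0.08  0.24] w 0.174 q6 -0.55
```

```bash

python3 -m jog '[[[0.02,0,-0.02],-0.05]]'
python3 -c "from h import *; st()"
python3 -m jog '[[[0.02,0,0],-0.05]]'
python3 -c "from h import *; st()"
```

```text
clock: 15.6
position: [470.7, 32.1, 59.8]
orientation: [-3.082, 1.504, 1.945]
contact_force: [-0.9, 0.7, 1.5]
gripper_width: 0.176
t 15.6 p [470.7  32.1  59.8] y 0.315 tilt [-0.024  0.062] F [-0.9  0.7  1.5] M [-0.    0.14  0.18] w 0.176 q6 -0.5
clock: 15.7
position: [470.9, 32.1, 59.8]
orientation: [-3.082, 1.504, 1.894]
contact_force: [-0.5, -0.1, -0.2]
gripper_width: 0.177
t 15.7 p [470.9  32.1  59.8] y 0.264 tilt [-0.021  0.063] F [-0.5 -0.1 -0.2] M [-0.01  0.02  0.17] w 0.177 q6 -0.45
```

```bash

python3 -m jog '[[[0.01,0,0],-0.04]]'
python3 -c "from h import *; st()"
python3 -m jog '[[[0.01,0,0],-0.03]]'
python3 -c "from h import *; st()"
```

```text
clock: 15.8
position: [471.2, 32.3, 59.8]
orientation: [-3.087, 1.504, 1.848]
contact_force: [0.6, 2.2, -0.5]
gripper_width: 0.173
t 15.8 p [471.2  32.3  59.8] y 0.223 tilt [-0.018  0.064] F [ 0.6  2.2 -0.5] M [ 0.23 -0.09  0.54] w 0.173 q6 -0.42
clock: 15.9
position: [471.3, 32.5, 59.8]
orientation: [-3.089, 1.504, 1.817]
contact_force: [1.4, 1.9, 0.0]
gripper_width: 0.174
t 15.9 p [471.3  32.5  59.8] y 0.194 tilt [-0.016  0.065] F [1.4 1.9 0. ] M [0.24 0.01 1.22] w 0.174 q6 -0.39
```

The moment jumped to 1.2 N m, so that is the hard stop. I'll ease off.

```bash

python3 -m jog '[[[0,0,0],0.035]]'
python3 -c "from h import *; st()"
```

```text
clock: 16.0
position: [471.2, 32.5, 59.8]
orientation: [-3.084, 1.504, 1.858]
contact_force: [-1.0, -1.1, 0.1]
gripper_width: 0.174
t 16.0 p [471.2  32.5  59.8] y 0.23 tilt [-0.019  0.064] F [-1.  -1.1  0.1] M [-0.26  0.22 -0.19] w 0.174 q6 -0.42
```

```bash

python3 -m jog '[[[0,0,0],0],[[0,0,0],0],[[0,0,0],0],[[0,0,0],0]]' 5
python3 -c "from h import *; st()"
python3 -m jog '[[[0,0,1],0],[[0,0,3],0],[[0,0,4],0],[[0,0,4],0],[[0,0,4],0]]'
python3 -m jog '[[[-2,-4,2],0],[[-2,-5,1],0],[[-1,-5,1],0],[[0,-5,1],0],[[0,-3,0],0]]'
python3 - <<'E'
from h import *
st()
t=snapshot("top"); s2=snapshot("scene"); w=snapshot("wrist")
a=cv2.resize(t["color"][150:290,120:260,::-1],(400,400),interpolation=cv2.INTER_CUBIC)
b=cv2.resize(s2["color"][240:360,200:320,::-1],(400,400),interpolation=cv2.INTER_CUBIC)
cv2.imwrite("pics/z14.png",np.hstack([a,b])); cv2.imwrite("pics/w14.png",w["color"][:,:,::-1]); cv2.imwrite("pics/s14.png",s2["color"][:,:,::-1])
E
```

```text
clock: 16.4
position: [471.3, 32.2, 59.7]
orientation: [-3.083, 1.505, 1.856]
contact_force: [0.4, -0.1, 0.3]
gripper_width: 0.585
t 16.4 p [471.3  32.2  59.7] y 0.227 tilt [-0.019  0.063] F [ 0.4 -0.1  0.3] M [-0.09  0.04 -0.02] w 0.585 q6 -0.42
clock: 16.9
position: [463.9, 33.0, 220.3]
orientation: [-2.882, 1.496, 2.055]
contact_force: [1.2, 0.1, 0.0]
gripper_width: 0.587
clock: 17.4
position: [418.2, -183.0, 284.7]
orientation: [3.09, 1.514, 1.755]
contact_force: [0.1, 0.3, 0.7]
gripper_width: 0.584
t 17.4 p [ 418.2 -183.   284.7] y 0.236 tilt [-0.01   0.056] F [0.1 0.3 0.7] M [-0.04 -0.03 -0.03] w 0.584 q6 -0.87
```

View pics/z14.png

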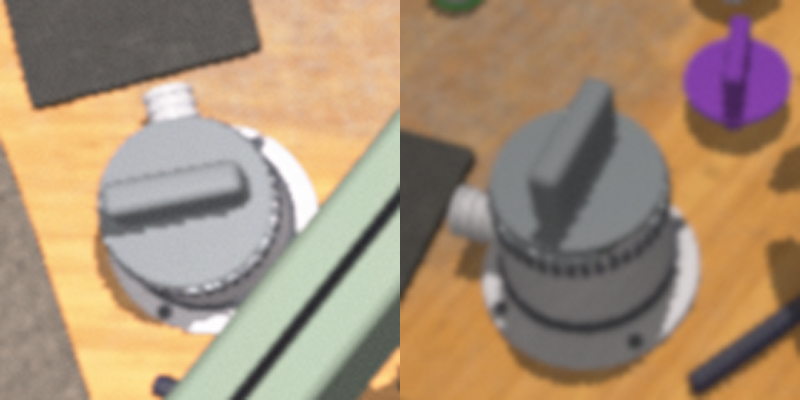

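View pics/w14.png

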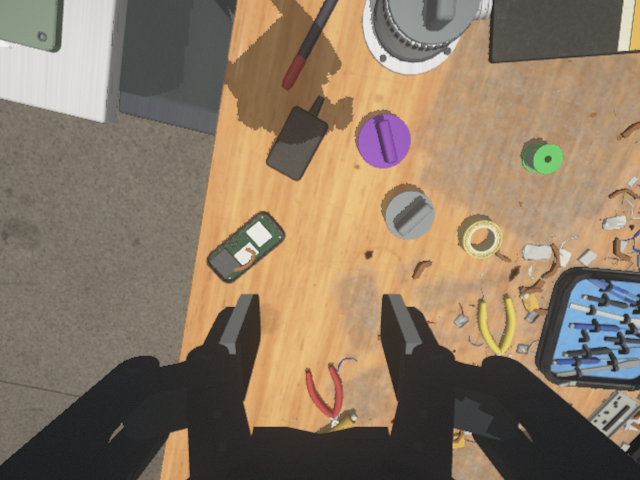

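```bash
python3 - <<'E'
from h import *
t=snapshot("top"); s2=snapshot("scene")
k=140/400
L=(120+105*k,150+195*k);R=(120+244*k,150+180*k)
a,b=ray(t,*L,125),ray(t,*R,125);print((a+b)/2,np.hypot(*(b-a)[:2]))
sa=(200+(598-400)*.3,240+86*.3); sb=(200+(543-400)*.3,240+180*.3)
for x,y in ((L,sb),(R,sa),(L,sa),(R,sb)): print(tri(rd(t,*x),rd(s2,*y)))
# flange ellipse
im=t["color"]; h=cv2.cvtColor(im,cv2.COLOR_RGB2HSV)
print("expected bar top mid 125 at pot", proj(t,[470.9,26.6,125]), "seen",(L[0]+R[0])/2,(L[1]+R[1])/2, proj(s2,[470.9,26.6,125]),"seen",(sa[0]+sb[0])/2,(sa[1]+sb[1])/2)
E
```

```text
[471.81914428  25.30836632 125.        ] 63.087765467775306
(array([466.22101731,  56.13742108, 123.37362189]), np.float64(3.1258069557488866))
(array([479.1969879 ,  -3.91260544, 117.40052823]), np.float64(3.4755712787400586))
(array([450.16938345,  38.41068249, 187.13534165]), np.float64(15.03927907772819))
(array([499.99594955,  12.1831691 ,  38.93698859]), np.float64(18.990504887872536))
expected bar top mid 125 at pot [180.08883603 216.28397796] seen 181.075 215.625 [251.9025511  278.45009173] seen 251.14999999999998 279.9
```

```bash
python3 -c "
from h import *
st(); r.finish_job()"
```

```text
t 17.65 p [ 417.8 -178.9  281.9] y 0.238 tilt [-0.015  0.061] F [-0.  -0.4 -0.1] M [-0.04 -0.05 -0.04] w 0.585 q6 -0.87
the job is handed in; nothing more can be done
```

The filter pot is closed: the cap's lugs dropped through the notches, I turned it clockwise to the hard stop, let go, and handed the job in at 17.7 s. No verdict came back, so the result rests on my own checks.

**What I did**
- I took the large grey cap by its bar handle.
- The notch angle came from the top view, and the lug direction from a scene view of the lifted cap.
- The cap went in under light contact forces. I released it once so it could settle upright, then gripped it again.
- It turned about 1.03 rad. The ramps drew it down 4.8 mm, then the track felt level until the stop.

**Last checks**
- **Position:** the bar's middle is within about 1.5 mm of the pot axis. The top edge of the bar triangulated at 123 mm and 117 mm at its two ends, where fully home is 125 mm. That measurement is rough, so the height rests mainly on the felt draw-down, the level stretch and the stop.
- **Surroundings:** the gripper is clear and touching nothing. The adapter and handset lie undisturbed; the marker is only partly in the last views, and the part seen is in place.

**What disagreed or went wrong**
- **First grasp:** it closed on air above the bar, because the reported tool point lies about 35 mm ahead of the real fingertips. I worked from the cameras after that.
- **Tool tilt:** the tool picked up about 0.06 rad of tilt while carrying the cap, which is why I released and re-gripped.
- **Stop moment:** the last turning step reached 1.2 N m, briefly over the 1 N m guide. I backed off at once. Measured wrist force while handling the cap stayed under about 8 N; the force between cap and pot was not measured directly.

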